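# Shim the rocking bench sharpener

## Task

The bench sharpener rocks because its front right foot, the one nearest the robot, has lost its rubber pad and ends in a bare bolt stub above the bench. From the front of the sharpener (the side with the switch) slide the long metal shim under the stub first, then the short one on top of it, so that the whole stub stands over both flat-lying plates; then press firmly on the bolt head at the top corner above that foot to show that it no longer rocks, and let go. Leave the sharpener where it stands and the things around it alone.

Things in the scene. Friction and masses are not known exactly. Their poses are not given: they have to be found in the camera images.
- sharpener: loose 3 kg bench sharpener: green box 150 (x) x 170 (y) mm, its underside 30, its top 110 mm above the bench; stone on its left side, steel rod on top to 145 mm at x +30. Origin on the bench under its centre; x to its back, y to its left, front (-x, with the switch) to the robot's left. Stands level on three rubber feet at (55,65), (55,-65), (-55,65); the stub's corner dips 9 deg if pressed with 5 to 11 N
- stub_end (a point): centre of the lower end of the bare steel bolt stub, the sharpener's front-right foot at (-55,-65) mm: 18 mm across, 3 mm chamfer round its lower edge, end 13.2 mm above the bench; the housing's front face overhangs it by 20 mm (towards -x). Axes as the sharpener's
- corner_bolt: polished, slippery steel bolt head, 28 mm across with a flat of 16 mm, 6 mm high, on the housing's top straight above the stub: the place to press. Origin at its underside, 110 mm above the bench; its top is at 116 mm
- long_shim_tail (a point): grip point of the long shim (70 g), mid-tail. Aluminium plate 125 long, 42 wide (y), 6 mm thick, nose bevelled on top; tail strip 20 wide (y), 8 thick, 44 mm long rises from its rear end and leans back (-x), 60 deg above the bench. x level from tail to nose, z up. Point is 29 mm above the underside, 15 behind the plate's rear end, 140 behind the nose; home when the stub's centre is 123 mm ahead of it
- short_shim_tail (a point): grip point of the short shim (45 g): same plate section, tail and axes as the long one, but the plate is 53 mm long. Point is 29 mm above the underside, 15 behind the plate's rear end, 68 behind the nose; home when the stub's centre is 51 mm ahead of it. It goes on the long shim's plate in front of the long tail, underside 6 mm above the bench
- tape_measure: yellow tape measure, 68x84x37 mm, bystander; origin under its centre
- masking_tape: roll of masking tape lying flat, 98 mm across, 24 mm high, bystander; origin under its centre
- yellow_pot: small yellow lidded pot, 42 mm across, 62 mm high, bystander; origin under its centre

How it is judged (in metres and radians):
On the way, in this order (a step that is already met when the one before it is completed fails the run):
1. the long shim lies flat on the bench with its plate under the stub (x of stub_end in the frame of long_shim_tail between 0.07 and 0.132 m and y of stub_end in the frame of long_shim_tail between -0.012 and 0.012 m and angle between long_shim_tail's own z axis and vertical below 0.06 rad and height (world z) of long_shim_tail between 0.025 and 0.033 m), for 0.2 s.
2. the short shim lies flat on the long one, under the stub as well (all of step 1 and x of stub_end in the frame of short_shim_tail between 0.022 and 0.06 m and y of stub_end in the frame of short_shim_tail between -0.012 and 0.012 m and angle between short_shim_tail's own z axis and vertical below 0.06 rad and height (world z) of short_shim_tail between 0.031 and 0.039 m), for 0.2 s.
3. the bolt head above the stub is pressed with more than 5 N and the sharpener does not dip (tilt under 1.4 degrees) (all of step 2 and contact force between the fingers and corner_bolt above 5 N and angle between sharpener's own z axis and vertical below 0.025 rad), for 0.2 s.
At the end, for the whole second after the job is handed in: Both shims flat (3.4 deg), long one on the bench, short one on it (heights within 4 mm), released; the stub centre at least 8 mm behind each nose and within 12 mm of each plate centre line; sharpener level within 1.4 deg, at rest, within 30 mm of where it stood (all of step 2 and angle between sharpener's own z axis and vertical below 0.025 rad and distance of sharpener from where it was at the start of the episode below 0.03 m and linear speed of sharpener below 0.01 m/s); the robot touches nothing.
It fails at once if the sharpener is shoved more than 40 mm or tipped more than 14 degrees (distance of sharpener from where it was at the start of the episode above 0.04 m or angle between sharpener's own z axis and vertical above 0.25 rad).
It fails at once if a bystander (tape measure, masking tape, yellow pot) is moved more than 30 mm (distance of any of tape_measure, masking_tape, yellow_pot from where it was at the start of the episode above 0.03 m).
It also fails if it takes over 67 s, if anything falls off the work surface, if the arm or the gripper's body presses on something with over 40 N, if the wrist force passes 120 N, or if a joint passes its speed limit or range.

## Robot

A 6-joint arm with a two-finger parallel gripper is mounted at the origin on the work surface; the furniture and walls round the work are solid. World frame = base frame: x ahead of the robot, y to its left, z up, the work surface at z = 0. Lengths are in mm, angles in rad, forces in N, time in s.
With the tool pointing down it reaches from about 350 to 875 mm from the base axis. Payload 4.2 kg.
Tool frame: the origin (TCP) lies at the very end of the fingers, on their centre line; the grasp point (between the pads) lies 19 mm behind it; z points along the fingers, y is the line along which they close (so a half turn about z gives the same grasp; the last joint's range is limited). The gripper opens to 85 mm and grips with 20 to 120 N. Pads are 22 mm wide; open, the fingers measure 114 mm over their backs; the gripper's body (76 mm by 85 mm) begins 54 mm behind the grasp point. The pads swing forward as they close: fully open they stand 13 mm farther back than shut.
Start: joints at [1.428, 0.385, 0.008, 0, -1.194, -0.259], TCP at [244.389, 575.216, 231.312] pointing down, gripper open.
Joint ranges: [-3.14, 3.14], [-1.21, 2.06], [-1.07, 1.41], [-3.16, 2.05], [-2.99, -0.16], [-3.1, 3.1]. Speed limits (rad/s): [2.79, 2.79, 3.14, 3.14, 3.14, 3.14].

## Interface

Orientations are given as a unit quaternion [x, y, z, w].
In Python, from bench import arm gives the robot as it stands. The module is installed in compiled form; this text tells all that it offers.
- The arm moves only by the tool drive_tool, never from a script. Its argument "targets" is a list of rows, each a list of 5 numbers: the closure, from -1 (fully open) to 1 (shut), then the shift along the tool's x, y, z in mm, then the turn about the tool's z in degrees. In form: [[grip, tx, ty, tz, roll], ...]. A call has 1 to 12 rows; each row is the pose to reach, as a shift and turn from the pose commanded when the call began, along the tool's axes at that moment; what a row does not reach only later rows make up. A row lasts 1/10 s, in which the tool goes at most 50 mm and 8.59 degrees, less where a joint would pass 70% of its speed; a pose out of reach is approached as far as the arm can. A call with a gripper value outside its range is refused whole. The fingers move at their own pace and stop on an object; the grip force is fixed at half the most. Time passes only in rows, so rows that repeat a pose let the fingers close. It gives the time, the measured TCP pose, the force, the opening and the grip force at its end, in the units of the state.
- arm.read_state(): the state, without advancing time (a new reading comes with each control period).
- arm.get_image(name): name is "scene" or "side" or "wrist"; returns the picture (384x512x3 uint8, blue, green, red); there is no depth.
- arm.camera_params(name): a dict with "fov_y" (degrees; the focal length in pixels is half the picture's height over the tangent of half this angle, whatever the lens; pixels are square), "cx", "cy" (the principal point, pixels), "rvec" (rotation vector, rad) and "tvec" (3), from world to camera coordinates, as OpenCV has them; the wrist camera has in their place "tool_from_camera" (4x4, takes a point from camera to tool coordinates, whose origin is the TCP and whose axes are the flange's). Camera axes: x right, y down, z forward; pixel columns grow to the right and rows downward; lengths in mm; the calibration is good to about 2 mm. A picture is of the moment at which its call begins: read the wrist's pose just before it. camera_params takes no time and is no camera call.
- arm.job_done(): hands the job in; it is judged then, once.
The state is a dict: "clock": time; "joints": joint angles; "joint_vel": joint speeds; "joint_efforts": joint torques, N m; "position": TCP position; "ee_rot": TCP orientation; "contact_force": force on the tool from outside, world axes, zero at the start; "wrist_torque": the same for the moment, N m; "gripper_width": finger opening in mm; "grasp_force": force on a finger pad.
Only numpy, scipy, OpenCV 4.12 (cv2) and the standard library are available. Lean on these libraries where they do the work, as an engineer would, in place of code of your own. Each camera call takes 0.05 s, during which the arm holds its last target. There are 200 camera calls.

## Working session

There is one attempt and no reset: what is moved stays moved. The work goes in short steps, Python scripts to look and compute and a tool call to move; the robot and the scene stay as the last step left them, time stands still between calls to the robot, and variables do not carry over. Pictures are saved under pics/ and viewed, at most 10 in all, crops included, and the job is handed in when it is done.

Besides the shell and the picture viewer there is one more tool, called after "Request:" by a JSON object that holds its "api" and its "payload". drive_tool: Moves the arm, as the interface text tells. Its arguments: {"type":"object","properties":{"targets":{"type":"array","items":{"type":"array","items":{"type":"number"}}}},"required":["targets"]}

```bash
mkdir -p pics; cat > h.py <<'E'
import numpy as np, cv2
from bench import arm
from scipy.spatial.transform import Rotation as R
def cam(n):
    p=arm.camera_params(n); f=192/np.tan(np.radians(p["fov_y"])/2)
    if n=="wrist":
        s=arm.read_state(); T=np.eye(4); T[:3,:3]=R.from_quat(s["ee_rot"]).as_matrix(); T[:3,3]=s["position"]
        M=T@np.array(p["tool_from_camera"])
        return f,p["cx"],p["cy"],M[:3,:3],M[:3,3]
    r=cv2.Rodrigues(np.array(p["rvec"],float))[0]
    return f,p["cx"],p["cy"],r.T,-r.T@np.array(p["tvec"],float).ravel()
def ray(c,u,v):
    f,cx,cy,Rm,o=c; return o,Rm@np.array([(u-cx)/f,(v-cy)/f,1])
def onz(c,u,v,z):
    o,d=ray(c,u,v); return o+d*(z-o[2])/d[2]
def proj(c,P):
    f,cx,cy,Rm,o=c; q=Rm.T@(np.array(P)-o); return q[0]/q[2]*f+cx,q[1]/q[2]*f+cy
def tri(rays):
    A=0;b=0
    for o,d in rays:
        d=d/np.linalg.norm(d);P=np.eye(3)-np.outer(d,d);A=A+P;b=b+P@o
    return np.linalg.solve(A,b)
E
python3 - <<'E'
from h import *
s=arm.read_state();print(s)
for n in("scene","side","wrist"):
    c=cam(n);print(n,c[0],c[1],c[2],c[4].round(),c[3][:,2].round(2));cv2.imwrite(f"pics/{n}0.png",arm.get_image(n))
    print(arm.camera_params(n))
E
```

```text
{'clock': 0.0, 'joints': array([ 1.42763747e+00,  3.85564670e-01,  6.58799216e-03, -5.39426864e-04,
       -1.19400881e+00, -2.58637203e-01]), 'joint_vel': array([ 0.00023555, -0.00054651,  0.00012088, -0.00024438, -0.00042024,
       -0.00077433]), 'joint_efforts': array([ 3.42716123e-05, -3.92289233e+01,  1.88409340e+01,  4.18656081e+00,
       -4.58882569e-03,  6.72280663e-06]), 'position': array([244.1384368 , 574.68355015, 230.19589544]), 'ee_rot': array([ 9.79867292e-01, -1.99646762e-01, -1.87101787e-04,  1.10722339e-03]), 'contact_force': array([0.31377187, 0.13217643, 0.4249521 ]), 'wrist_torque': array([ 0.01388827, -0.02961674,  0.01518203]), 'grasp_force': 0.0, 'gripper_width': 85.21468859108592}
scene 487.7071111897094 259.7251391499804 193.99040088510557 [-157.  927.  830.] [ 0.54 -0.6  -0.6 ]
{'fov_y': 42.977026248671095, 'cx': 259.7251391499804, 'cy': 193.99040088510557, 'rvec': array([ 0.93493807, -2.37521023,  1.20250875]), 'tvec': array([ 503.72438015,  202.3259081 , 1130.43949676])}
side 401.22391483602655 252.1409181730867 188.65920483696445 [427. 966. 561.] [ 0.13 -0.86 -0.5 ]
{'fov_y': 51.14556594261069, 'cx': 252.1409181730867, 'cy': 188.65920483696445, 'rvec': array([ 0.20146282, -2.64887216,  1.52649719]), 'tvec': array([ 570.2429307 ,   38.98867862, 1050.89153053])}
wrist 306.4939414271563 252.42435506996324 196.77974461821464 [305. 548. 374.] [-0.24  0.1  -0.97]
{'fov_y': 64.12933246701536, 'cx': 252.42435506996324, 'cy': 196.77974461821464, 'tool_from_camera': array([[-1.14320877e-03, -9.65241227e-01, -2.61358119e-01,
         6.68677153e+01],
       [ 9.99999309e-01, -1.03227604e-03, -5.61729606e-04,
         1.35930562e+00],
       [ 2.72410851e-04, -2.61358581e-01,  9.65241741e-01,
        -1.43176006e+02],
       [ 0.00000000e+00,  0.00000000e+00,  0.00000000e+00,
         1.00000000e+00]])}
```

View pics/scene0.png

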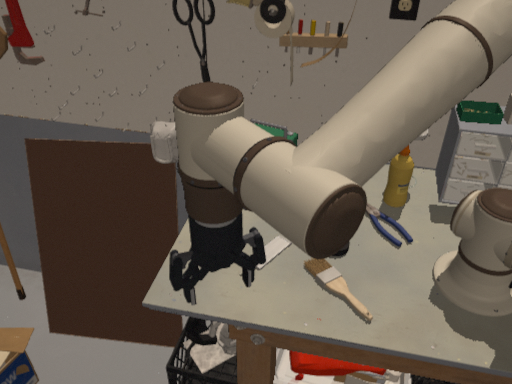

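View pics/side0.png

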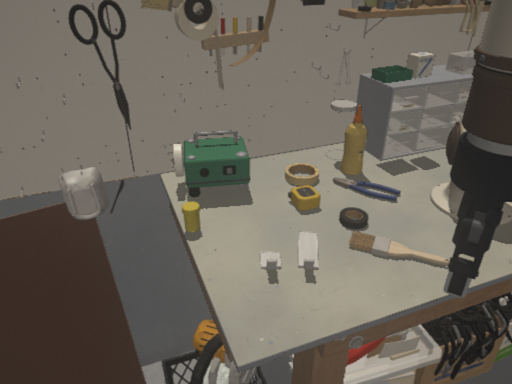

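View pics/wrist0.png

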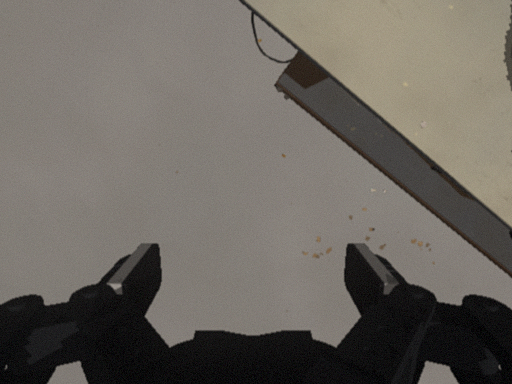

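The side view shows the sharpener at (215,160) with its switch side facing the camera. The short shim is at (270,260), the long one at (308,250), both with their tails towards the camera. The pot (191,217), tape measure (305,198) and masking tape (302,174) stand around them. The arm hides everything in the scene view, and the wrist view looks off the bench edge. Next I'll enlarge the working area of the side view.

```bash
python3 - <<'E'
from h import *
im=cv2.imread("pics/side0.png")
cv2.imwrite("pics/crop1.png",cv2.resize(im[127:277,160:340],None,fx=4,fy=4,interpolation=cv2.INTER_CUBIC))
c=cam("side")
for n,u,v,z in [("bolt",240,150,113),("longtail",309,263,30),("shorttail",271,262,30),("pot",191,230,0),("tapem",306,205,0),("mask",302,180,0)]:
    print(n,onz(c,u,v,z).round())
E
```

```text
bolt [609.   2. 113.]
longtail [410. 336.  30.]
shorttail [486. 344.  30.]
pot [689. 223.   0.]
tapem [424.  71.   0.]
mask [440. -63.  -0.]
```

View pics/crop1.png

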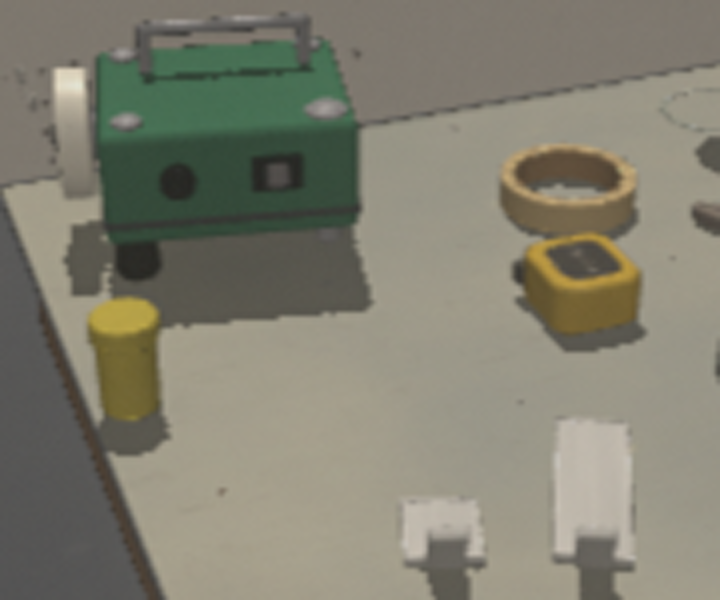

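The crop shows the bolt above the stub at about (241,154) in full-image pixels, the stub at (242.5,186), and both shims with their noses towards the sharpener. I'll hover over the shims with the camera side facing the sharpener.

Request:
{"api": "drive_tool", "payload": {"targets": [[-1,285,145,0,67],[-1,285,145,0,67],[-1,285,145,0,67],[-1,285,145,0,67],[-1,285,145,0,67],[-1,285,145,0,67],[-1,285,145,0,67],[-1,285,145,0,67],[-1,285,145,0,67],[-1,285,145,0,67],[-1,285,145,0,67]]}}

```text
clock: 1.25
position: [449.6, 330.7, 231.2]
ee_rot: [0.708, -0.706, -0.0, 0.0]
contact_force: [-0.3, -0.5, -0.3]
gripper_width: 85.3
grasp_force: 0.0
```

```bash
python3 - <<'E'
from h import *
s=arm.read_state();print(s["position"],s["ee_rot"],s["joints"],s["clock"])
np.save("w1.npy",np.array(list(cam("wrist")),dtype=object),allow_pickle=True)
w=arm.get_image("wrist");sc=arm.get_image("scene")
cv2.imwrite("pics/w1.png",w);cv2.imwrite("pics/s1.png",sc)
E
```

```text
[449.6188478  330.71674669 231.16423167] [ 7.07891119e-01 -7.06321556e-01 -2.41205568e-05  1.49604977e-04] [ 9.24505103e-01  2.71554092e-01 -1.58667158e-01 -9.78462544e-05
 -1.14086481e+00 -9.22244608e-01] 1.25
```

View pics/w1.png

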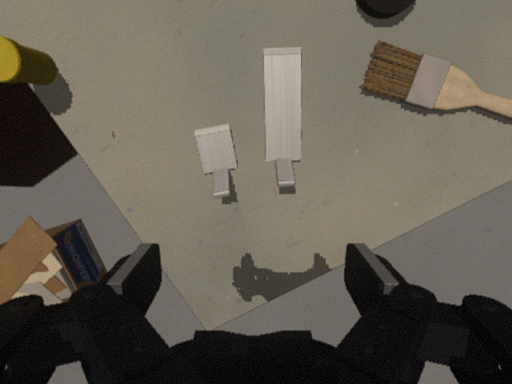

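View pics/s1.png

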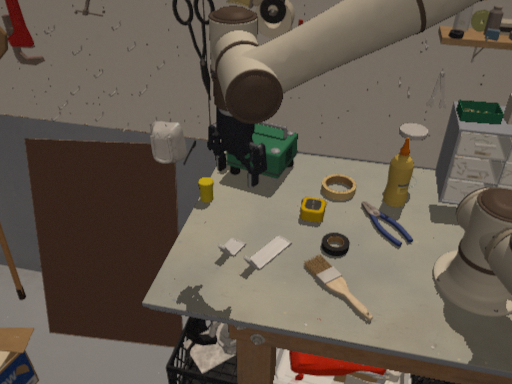

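The wrist view shows the long shim's plate from (264,47) to (302,160) with its tail ending at (287,185). The short shim is slightly rotated, from (195,128)/(230,125) to about (205,173)/(236,168), with its tail ending at (221,195). The scene view shows the sharpener partly behind the gripper at (265,150).

```bash
python3 - <<'E'
from h import *
c=tuple(np.load("w1.npy",allow_pickle=True)); im=cv2.imread("pics/w1.png")
hsv=cv2.cvtColor(im,cv2.COLOR_BGR2HSV)
bg=hsv[110:120,245:255].reshape(-1,3).mean(0); print("bg",bg,"plate",hsv[100,282],hsv[150,215],"tail",hsv[172,285])
m=((hsv[...,1]<25)&(hsv[...,2]>125)).astype(np.uint8)
m[:,:185]=0;m[:,310:]=0;m[202:]=0
n,l,st,ce=cv2.connectedComponentsWithStats(m)
for i in range(1,n):
    if st[i,4]<200: continue
    print(st[i])
    k=l==i; y0,h=st[i,1],st[i,3]
    plate=[];tail=[]
    for v in range(y0+3,y0+h-3):
        u=np.flatnonzero(k[v]); w=u.max()-u.min()+1
        (plate if w>28 else tail if w<21 else []).append((v,u.min()-.5,u.max()+.5))
    P=np.array(plate);P=P[(P[:,0]>P[0,0]+4)&(P[:,0]<P[-1,0]-4)]
    mids=np.array([(onz(c,a,v,6)+onz(c,b,v,6))/2 for v,a,b in P])
    p=np.polyfit(mids[:,1],mids[:,0],1); print("plate mid x=%.4f*y+%.2f"%tuple(p),"ang",np.degrees(np.arctan(p[0])),"y",mids[0,1],mids[-1,1])
    if tail:
        T=np.array(tail); v,a,b=T[-1]; print("tail end z38",onz(c,(a+b)/2,v+3,38))
    col=[u for u in range(int(ce[i][0])-4,int(ce[i][0])+4)]
    top=np.mean([np.flatnonzero(k[:,u]).min()-.5 for u in col]);print("nose z2",onz(c,ce[i][0],top,2), "centre px",ce[i])
E
```

```text
bg [ 22.49  40.35 130.75] plate [ 19  31 181] [ 17  28 164] tail [ 23  37 139]
```

```bash
python3 - <<'E'
from h import *
c=tuple(np.load("w1.npy",allow_pickle=True)); im=cv2.imread("pics/w1.png")
hsv=cv2.cvtColor(im,cv2.COLOR_BGR2HSV)
m=((hsv[...,1]<36)&(hsv[...,2]>148)).astype(np.uint8)
m[:,:185]=0;m[:,310:]=0;m[202:]=0
m=cv2.morphologyEx(m,cv2.MORPH_CLOSE,np.ones((3,3),np.uint8))
n,l,st,ce=cv2.connectedComponentsWithStats(m)
for i in range(1,n):
    if st[i,4]<200: continue
    print(st[i])
    cn=cv2.findContours((l==i).astype(np.uint8),0,2)[0][0]
    r=cv2.minAreaRect(cn); B=cv2.boxPoints(r); print(B.round(1).tolist())
    W=np.array([onz(c,u,v,5) for u,v in B])[:,:2]; print(W.round(1).tolist())
    for a in range(2): print("edge",np.linalg.norm(W[a]-W[a+1]).round(1),np.degrees(np.arctan2(*(W[a+1]-W[a])[::-1])).round(2))
print("tail tops z38",onz(c,287,185,38).round(1),onz(c,221,195,38).round(1))
E
```

```text
[ 263   47   38  115 4039]
[[263.0, 47.0], [300.0, 47.0], [300.0, 161.0], [263.0, 161.0]]
[[438.4, 192.0], [397.6, 192.0], [392.3, 318.2], [437.1, 318.3]]
edge 40.8 -179.93
edge 126.3 92.38
[ 194  124   42   63 1513]
[[193.8000030517578, 130.1999969482422], [227.5, 122.69999694824219], [240.89999389648438, 182.89999389648438], [207.1999969482422, 190.39999389648438]]
[[519.0, 281.8], [479.2, 273.2], [464.1, 345.4], [506.0, 355.0]]
edge 40.8 -167.8
edge 73.8 101.77
tail tops z38 [411.  340.4  38. ] [485.5 352.1  38. ]
```

Request:
{"api": "drive_tool", "payload": {"targets": [[-0.2,-2,39,50,-2.7],[-0.2,-2,39,100,-2.7],[-0.2,-2,39,150,-2.7],[-0.2,-2,39,180,-2.7],[-0.2,-2,39,205,-2.7],[-0.2,-2,39,222,-2.7],[-0.2,-2,39,222,-2.7],[-0.2,-2,39,222,-2.7]]}}

```text
clock: 2.15
position: [411.1, 332.9, 9.6]
ee_rot: [0.724, -0.69, 0.0, -0.0]
contact_force: [0.8, -0.3, -0.5]
gripper_width: 51.3
grasp_force: 0.0
```

Request:
{"api": "drive_tool", "payload": {"targets": [[1,0,0,0,0],[1,0,0,0,0],[1,0,0,0,0],[1,0,0,0,0],[1,0,0,0,0],[1,0,0,0,0]]}}

```text
clock: 2.75
position: [411.6, 333.3, 10.7]
ee_rot: [0.724, -0.69, -0.0, -0.001]
contact_force: [-1.1, 0.7, 5.9]
gripper_width: 19.1
grasp_force: 58.8
```

```bash
python3 - <<'E'
from h import *
s=arm.read_state();print(s["position"],s["gripper_width"],s["grasp_force"],s["contact_force"])
w=arm.get_image("wrist");sd=arm.get_image("side")
w=cv2.resize(w,None,fx=.78,fy=.78)
sd=cv2.resize(sd[127:277,160:340],(400,300),interpolation=cv2.INTER_CUBIC)
o=np.zeros((300,800,3),np.uint8);o[:,:400]=cv2.resize(w,(400,300));o[:,400:]=sd
cv2.imwrite("pics/g1.png",o)
E
```

```text
[411.58418988 333.26510259  10.73797251] 19.056490981062726 58.7909334897995 [-1.05337695  0.71686312  5.94311771]
```

View pics/g1.png

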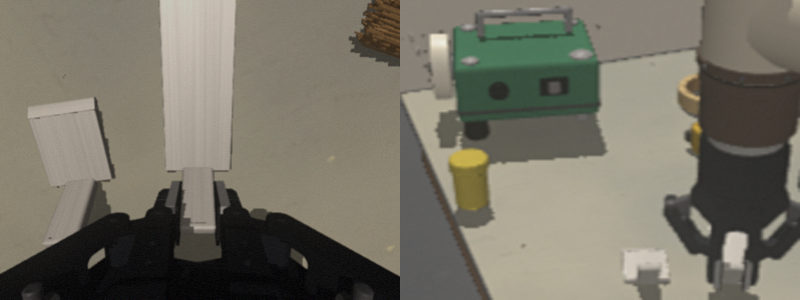

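The wrist view shows the long tail held centrally at (198,200) with the plate straight ahead, and the short shim is undisturbed. Now the sharpener pose from the side picture.

```bash
python3 - <<'E'
from h import *
c=cam("side"); im=cv2.imread("pics/side0.png")
hsv=cv2.cvtColor(im,cv2.COLOR_BGR2HSV)
m=((hsv[...,1]<70)&(hsv[...,2]>90)).astype(np.uint8)
for n,(x0,y0,x1,y1) in dict(fr=(233,149,250,159),fl=(185,153,198,162),bl=(186,137,196,144),br=(233,134,244,141)).items():
    k,l,st,ce=cv2.connectedComponentsWithStats(m[y0:y1,x0:x1])
    if k<2: continue
    i=1+np.argmax(st[1:,4]);u,v=ce[i]+[x0,y0];print(n,st[i],(u,v),onz(c,u,v,114).round(1))
g=onz(c,242.5,185.7,18);print("stub",g.round(1))
E
```

```text
fr [ 2  0 15  9 88] (np.float64(243.10227272727272), np.float64(153.39772727272728)) [597.1  23.9 114. ]
fl [ 2  2  9  5 36] (np.float64(190.97222222222223), np.float64(156.86111111111111)) [726.4  64.6 114. ]
bl [ 0  0  9  6 43] (np.float64(189.62790697674419), np.float64(139.1860465116279)) [762.9 -46.8 114. ]
br [ 4  0  7  7 38] (np.float64(240.1578947368421), np.float64(136.28947368421052)) [625.3 -88.7 114. ]
stub [599.5  26.9  18. ]
```

```bash
python3 - <<'E'
from h import *
c=cam("scene"); cs=cam("side"); im=cv2.imread("pics/s1.png"); hsv=cv2.cvtColor(im,cv2.COLOR_BGR2HSV)
u,v=proj(c,(601,21,114)); print(u,v)
x0,y0=int(u)-22,int(v)-16
g=cv2.inRange(hsv,(60,60,0),(95,255,255))
for y in range(y0,y0+32): print(y,''.join('G' if g[y,x] else ('o' if hsv[y,x,1]<60 and hsv[y,x,2]>90 else '.') for x in range(x0,x0+50)))
print(x0)
im=cv2.imread("pics/side0.png"); hsv=cv2.cvtColor(im,cv2.COLOR_BGR2HSV);g=cv2.inRange(hsv,(60,60,0),(95,255,255))
for y in list(range(146,162))+list(range(176,192)): print(y,''.join('G' if g[y,x] else ('o' if hsv[y,x,1]<60 and hsv[y,x,2]>90 else '.') for x in range(230,256)))
E
```

```text
277.0408201039292 149.14464494010002
133 GGGGGGGGGGGGGGGGGGGGGGGGGGGGG...oooooooGGo.ooooooo
134 GGGGGGGGGGGGGGGGGGGGGGGGGGGGG....oooooGGGGGooooooo
135 GGGGGGGGGGGGGGGGGGGGGGGGGGGGG...GGo..GGGGGGooooooo
136 GGGGGGGGGGGGGGGGGGGGGGGGGGGGG...GGGGGGGGGGGooooooo
137 GGGGGGGGGGGGGGGGGGGGGGGGGGGGG...GGGGGGGGGGGooooooo
138 GGGGGGGGGGGGGGGGGGGGGGGGGGGGGG.GGGGGGGGGGGGooooooo
139 GGGGGGGGGGGGGGGGGGGGGGGGGGGGGGGGGGGGGGGGGG.ooooooo
140 GGGGGGGGGGGGGGGGGGGGGGGGGGGGGGGGGGGGGGGGGGoooooooo
141 GGGGGGGGGGGGGGGGGGGGGGGGGGGGGGGGGGGGGGGGGGoooooooo
142 GGGGGGGGGGGGGGGGGGGGGGGGGGGGGGGGGGGGGGGGGGoooooooo
143 GGGGGGGGGGGGGGGGGGGGGGGGGGGGGGGGGGGGGGGGGGoooooooo
144 ..oG.....GGGGGGGGGGGGGGGGGGGGGGGGGGGGGGGGGoooooooo
145 ....oo...GGGGGGGGGGGGGGGGGGGGGGGGGGGGGGGGGoooooooo
146 ...oo.....GGGGGGGGGGGGGGGGGGGGGGGGGGGGGGGGoooooooo
147 ..........GGGGGGGGGGGGGGGGGGGGGGGGGGGGGGGGoooooooo
148 ..........GGGGGGGoooooooGGGGGGGGGGGGGGGGGGoooooooo
149 ..........GGGGGGoooooooooGGGGGGGGGGGGGGGGGoooooooo
150 ..........GGGGGooooooooooGGGGGGGGGGGGGGGGG.ooooooo
151 ..........GGGGGooooooooooGGGGGGGGGGGGGGGGG..oooooo
152 ..........GGGG
[... 992 characters left out ...]
oooooooooGoooooooo
156 GGGGGGGoooooooooGGoooooooo
157 GGGGGGGGGGGGGGGGGGGooooooo
158 GGGGGGGGGGGGGGGGGGG..ooooo
159 GGGGGGGGGGGGGGGGGGG.oooooo
160 GGGGGGGGGGGGGGGGGGGooooooo
161 GGGGGGGGGGGGGGGGGGGooooooo
176 GGGGGGGGGGGGGGGGGGG.oooooo
177 GGGGGGGGGGGGGGGGGGG.oooooo
178 GGGGGGGGGGGGG.......oooooo
179 G...................oooooo
180 ...................ooooooo
181 ......GGGGGGGGGGGG.ooooooo
182 GGGGGGGGGGGGGGGGGG.ooooooo
183 GGGGGGGGGG........oooooooo
184 ..................oooooooo
185 ..........oooo....oooooooo
186 ..........ooo.....oooooooo
187 ..................oooooooo
188 ..................oooooooo
189 ..................oooooooo
190 ...................ooooooo
191 ...................ooooooo
```

```bash
python3 - <<'E'
from h import *
a=cam("scene");b=cam("side")
print("tri",tri([ray(a,274.7,150.4),ray(b,241,154)]).round(1),onz(a,274.7,150.4,113.5).round(1),onz(b,241,154,113.5).round(1),onz(b,238.5,137.5,113.5).round(1))
fl=onz(b,190.97,156.9,113.5);print(fl.round(1)); bl=onz(b,189.8,140,113.5);print(bl.round(1))
print("stub",onz(b,241.3,185.5,18).round(1))
E
```

```text
tri [601.3  30.8 114.7] [601.8  30.  113.5] [602.1  27.3 113.5] [628.6 -80.4 113.5]
[726.7  63.8 113.5]
[761.1 -42.4 113.5]
stub [602.9  26.3  18. ]
```

Request:
{"api": "drive_tool", "payload": {"targets": [[1,0,0,-30,0],[1,0,0,-60,0],[1,36,-34,-65,-5],[1,72,-68,-65,-10],[1,108,-102,-65,-13.2],[1,144,-135,-65,-13.2],[1,144,-135,-65,-13.2],[1,144,-135,-40,-13.2],[1,144,-135,-20,-13.2],[1,144,-135,-10,-13.2],[1,144,-135,-10,-13.2]]}}

```text
clock: 3.95
position: [551.3, 194.3, 17.8]
ee_rot: [0.798, -0.603, -0.001, 0.002]
contact_force: [-0.4, -0.4, -1.1]
gripper_width: 19.1
grasp_force: 58.9
```

```bash
python3 - <<'E'
from h import *
s=arm.read_state();print(s["position"],s["gripper_width"],s["grasp_force"],s["contact_force"],s["ee_rot"])
w=arm.get_image("wrist");sd=arm.get_image("side")
cv2.imwrite("pics/w2.png",w);cv2.imwrite("pics/sd2.png",sd)
o=np.zeros((400,800,3),np.uint8);o[:300,:400]=cv2.resize(w,(400,300));o[:,400:]=cv2.resize(sd[110:270,170:330],(400,400),interpolation=cv2.INTER_CUBIC)
cv2.imwrite("pics/p2.png",o)
E
```

```text
[551.32365962 194.31312509  17.83594202] 19.143850626961946 58.936922550201416 [-0.4461791  -0.40295415 -1.0806319 ] [ 7.98012125e-01 -6.02638675e-01 -6.60942739e-04  1.68489119e-03]
```

View pics/p2.png

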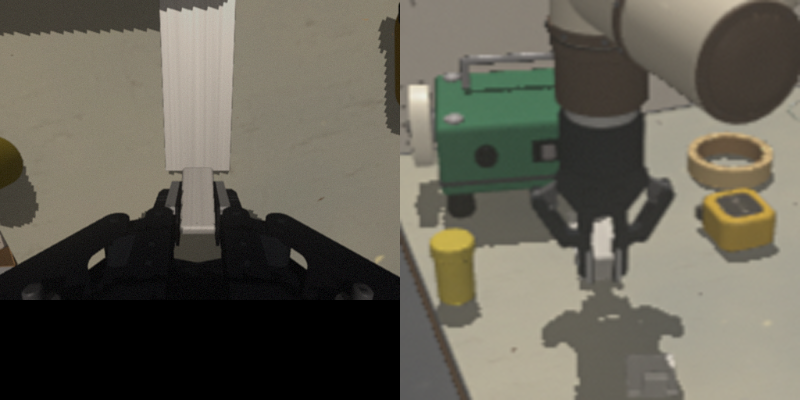

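The plate still sits level in the grip and points at the right-hand end of the sharpener's front, in line with the stub. I'll lower it and slide it in.

Request:
{"api": "drive_tool", "payload": {"targets": [[1,0,-3,4,0],[1,0,-3,7,0],[1,0,-3,7,0]]}}

```text
clock: 4.35
position: [555.4, 195.7, 12.3]
ee_rot: [0.798, -0.603, -0.0, -0.0]
contact_force: [0.6, -0.2, -0.9]
gripper_width: 18.8
grasp_force: 59.0
```

Request:
{"api": "drive_tool", "payload": {"targets": [[1,8,0,0,0],[1,16,0,0,0],[1,24,0,0,0],[1,32,0,0,0],[1,40,0,0,0],[1,47,0,0,0],[1,50,0,0,0],[1,50,0,0,0]]}}

```text
clock: 5.15
position: [569.3, 147.0, 12.3]
ee_rot: [0.798, -0.603, 0.0, -0.0]
contact_force: [-1.2, 0.6, -1.2]
gripper_width: 19.1
grasp_force: 59.0
```

Request:
{"api": "drive_tool", "payload": {"targets": [[1,0,0,1.5,0],[1,0,0,2.5,0],[1,0,0,2.5,0]]}}

```text
clock: 5.45
position: [569.3, 147.8, 10.7]
ee_rot: [0.798, -0.602, 0.0, 0.0]
contact_force: [-1.0, -0.9, 5.0]
gripper_width: 19.0
grasp_force: 59.8
```

Request:
{"api": "drive_tool", "payload": {"targets": [[-0.2,0,0,0,0],[-0.2,0,0,0,0],[-0.2,0,0,0,0],[-0.2,0,0,0,0],[-0.2,0,0,-40,0],[-0.2,0,0,-80,0],[-0.2,0,0,-120,0],[-0.2,0,0,-150,0],[-0.2,0,0,-150,0]]}}

```text
clock: 6.35
position: [571.9, 148.7, 165.2]
ee_rot: [0.798, -0.602, 0.003, -0.005]
contact_force: [0.5, -0.5, -0.7]
gripper_width: 51.2
grasp_force: 0.0
```

```bash
python3 - <<'E'
from h import *
s=arm.read_state();print(s["position"],s["clock"],s["contact_force"],s["ee_rot"])
c=cam("wrist")
w=arm.get_image("wrist");sd=arm.get_image("side")
cv2.imwrite("pics/w3.png",w);cv2.imwrite("pics/sd3.png",sd)
np.save("w3.npy",np.array(list(c),dtype=object),allow_pickle=True)
o=np.zeros((400,800,3),np.uint8);o[:300,:400]=cv2.resize(w,(400,300));o[:,400:]=cv2.resize(sd[110:270,170:330],(400,400),interpolation=cv2.INTER_CUBIC)
cv2.imwrite("pics/p3.png",o)
E
```

```text
[571.93322795 148.68759067 165.24935333] 6.35 [ 0.52675041 -0.45873127 -0.67309894] [ 0.79827275 -0.60227179  0.00272015 -0.00468006]
```

View pics/p3.png

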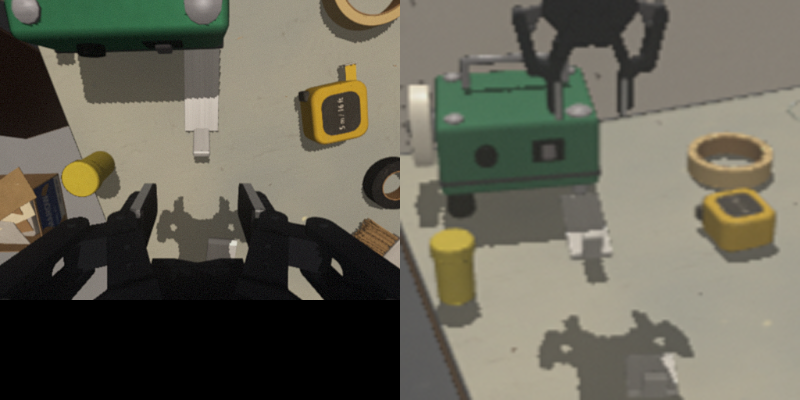

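The wrist view shows the long shim lying flat, its tail end at (201,153) and its plate running under the front-right corner, in line with the bolt at (204,8). I'll check the distances from the saved picture.

```bash
python3 - <<'E'
from h import *
c=tuple(np.load("w3.npy",allow_pickle=True)); im=cv2.imread("pics/w3.png");hsv=cv2.cvtColor(im,cv2.COLOR_BGR2HSV)
m=((hsv[...,1]<70)&(hsv[...,2]>120)).astype(np.uint8)
for n,x0,x1 in(("fr",235,285),("fl",12,52)):
    k,l,st,ce=cv2.connectedComponentsWithStats(m[0:34,x0:x1]);i=1+np.argmax(st[1:,4]);print(n,st[i]+[x0,0,0,0,0])
    xs=st[i,0]+x0+st[i,2]/2-.5; yb=st[i,1]+st[i,3]-.5; r=st[i,2]/2
    print((xs,yb-r),onz(c,xs,yb-r,112).round(1))
f=1.28
for n,u,v,z in(("rearL",186,130,6),("rearR",218,130,6),("tailend",201,154,38),("frontL",184,52,6),("frontR",219,52,6)): print(n,onz(c,u*f,v*f,z).round(1))
E
```

```text
fr [236   0  48  18 672]
(np.float64(259.5), np.float64(-6.5)) [604.9  20.  112. ]
fl [ 15   0  34  23 583]
(np.float64(31.5), np.float64(5.5)) [728.6  61.  112. ]
rearL [591.8 136.9   6. ]
rearR [552.6 125.7   6. ]
tailend [567.2 153.7  38. ]
frontL [618.3  48.4   6. ]
frontR [578.8  37.2   6. ]
```

Request:
{"api": "drive_tool", "payload": {"targets": [[-0.2,-50,6,10,2],[-0.2,-100,12,20,4.7],[-0.2,-150,18,40,4.7],[-0.2,-195,23,60,4.7],[-0.2,-218,25,60,4.7],[-0.2,-218,25,60,4.7],[-0.2,-218,25,60,4.7],[-0.2,-218,25,60,4.7]]}}

```text
clock: 7.25
position: [485.3, 349.3, 99.0]
ee_rot: [0.772, -0.635, -0.0, 0.001]
contact_force: [0.3, -0.3, 0.4]
gripper_width: 51.1
grasp_force: 0.0
```

```bash
python3 - <<'E'
from h import *
s=arm.read_state();print(s["position"],s["clock"],s["ee_rot"],np.degrees(2*np.arctan2(s["ee_rot"][1],s["ee_rot"][0])))
c=cam("wrist"); w=arm.get_image("wrist");cv2.imwrite("pics/w4.png",w)
hsv=cv2.cvtColor(w,cv2.COLOR_BGR2HSV)
m=((hsv[...,1]<36)&(hsv[...,2]>148)).astype(np.uint8)
m=cv2.morphologyEx(m,cv2.MORPH_CLOSE,np.ones((3,3),np.uint8))
n,l,st,ce=cv2.connectedComponentsWithStats(m)
for i in range(1,n):
    if st[i,4]>800: print(st[i],ce[i].round(),onz(c,*ce[i],6).round(1))
P=[(499.1,277.5,3),(486.9,345.2,29),(485.5,352.1,38)]
print([np.round(proj(c,p)) for p in P])
E
```

```text
[485.33977935 349.2919679   99.01484836] 7.25 [ 7.72333559e-01 -6.35216511e-01 -4.15426321e-05  9.25325629e-04] -78.87212946906601
[ 225  106   57  111 4678] [253. 152.] [492.6 310.3   6. ]
[array([253., 106.]), array([251., 204.]), array([251., 217.])]
```

View pics/w4.png

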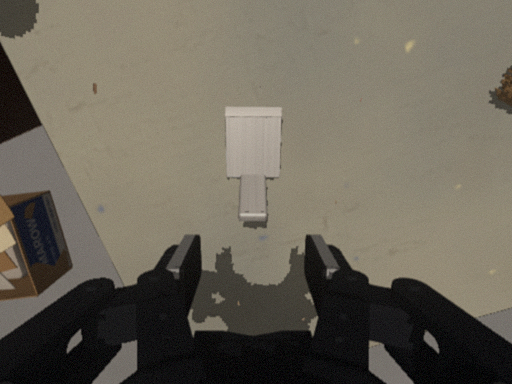

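The short shim stands square and centred between the fingers, its nose at (253,108) and tail end at (253,218). I'll descend and grip.

Request:
{"api": "drive_tool", "payload": {"targets": [[-0.2,0,0,40,0],[-0.2,0,0,70,0],[-0.2,0,0,86,0],[-0.2,0,0,86,0],[-0.2,0,0,86,0],[1,0,0,86,0],[1,0,0,86,0],[1,0,0,86,0],[1,0,0,86,0],[1,0,0,86,0],[1,0,0,86,0]]}}

```text
clock: 8.4
position: [486.0, 351.1, 15.3]
ee_rot: [0.773, -0.635, 0.0, -0.001]
contact_force: [-0.1, -0.0, 6.3]
gripper_width: 18.7
grasp_force: 58.8
```

Request:
{"api": "drive_tool", "payload": {"targets": [[1,0,0,-30,0],[1,0,0,-55,0],[1,45,-8,-57,-2],[1,90,-17,-57,-4.8],[1,135,-25,-57,-4.8],[1,180,-34,-57,-4.8],[1,215,-40,-57,-4.8],[1,238,-44.5,-57,-4.8],[1,238,-44.5,-57,-4.8],[1,238,-44.5,-57,-4.8]]}}

```text
clock: 9.4
position: [575.1, 125.1, 70.7]
ee_rot: [0.798, -0.602, -0.0, 0.0]
contact_force: [-1.1, 0.3, -1.2]
gripper_width: 19.1
grasp_force: 59.0
```

```bash
cat > rel.py <<'E'
from h import *
s=arm.read_state();q=s["ee_rot"];a=2*np.arctan2(q[1],q[0]);h=np.array([np.cos(a),np.sin(a)]);l=np.array([-h[1],h[0]])
d=np.array([603,26.5])-s["position"][:2]
print("t",s["clock"],"pos",s["position"].round(1),"head",np.degrees(a).round(2),"stub along %.1f left %.1f"%(d@h,d@l),"F",s["contact_force"].round(1),"grip",s["gripper_width"])
E
python3 rel.py
```

```text
t 9.4 pos [575.1 125.1  70.7] head -74.09 stub along 102.5 left -0.2 F [-1.1  0.3 -1.2] grip 19.101696719113882
```

Request:
{"api": "drive_tool", "payload": {"targets": [[1,0,0,30,0],[1,0,0,44,0],[1,0,0,48,0],[1,0,0,50,0],[1,0,0,50,0]]}}

```text
clock: 9.9
position: [575.1, 126.7, 21.6]
ee_rot: [0.799, -0.601, 0.0, -0.0]
contact_force: [1.0, 1.0, -0.5]
gripper_width: 18.3
grasp_force: 59.0
```

```bash
python3 rel.py; python3 - <<'E'
from h import *
cv2.imwrite("pics/w5.png",arm.get_image("wrist"))
E
```

```text
t 9.9 pos [575.1 126.7  21.6] head -73.91 stub along 104.0 left -1.0 F [ 1.   1.  -0.5] grip 18.34865714909035
```

Request:
{"api": "drive_tool", "payload": {"targets": [[1,0,0,1,0],[1,0,0,1,0]]}}

```text
clock: 10.15
position: [575.8, 126.8, 21.4]
ee_rot: [0.799, -0.601, 0.0, -0.001]
contact_force: [-2.6, 2.8, 6.2]
gripper_width: 18.4
grasp_force: 59.8
```

Request:
{"api": "drive_tool", "payload": {"targets": [[1,6,0,-0.7,0],[1,12,0,-0.7,0],[1,18,0,-0.7,0],[1,24,0,-0.7,0]]}}

```text
clock: 10.55
position: [582.9, 102.6, 21.4]
ee_rot: [0.799, -0.602, 0.001, -0.001]
contact_force: [-0.9, 3.4, 5.7]
gripper_width: 18.5
grasp_force: 59.7
```

```bash
python3 rel.py
```

```text
t 10.55 pos [582.9 102.6  21.4] head -74.01 stub along 78.7 left -1.6 F [-0.9  3.4  5.7] grip 18.538252962728237
```

Request:
{"api": "drive_tool", "payload": {"targets": [[1,5,0.5,0,0],[1,10,1,0,0],[1,14,1,0,0],[1,14,1,0,0]]}}

```text
clock: 10.95
position: [586.0, 88.2, 21.4]
ee_rot: [0.798, -0.602, 0.001, -0.001]
contact_force: [0.8, 0.1, 5.1]
gripper_width: 18.7
grasp_force: 59.6
```

```bash
python3 rel.py; python3 - <<'E'
from h import *
b=cam("side");im=arm.get_image("side");cv2.imwrite("pics/sd5.png",im);a=cv2.imread("pics/sd3.png")
hsv=[cv2.cvtColor(i,cv2.COLOR_BGR2HSV) for i in(a,im)]
# sharpener front-left bolt shift
for g in hsv:
    m=((g[...,1]<70)&(g[...,2]>90)).astype(np.uint8)[153:162,185:198];k,l,st,ce=cv2.connectedComponentsWithStats(m);i=1+np.argmax(st[1:,4]);print("fl",ce[i]+[185,153],onz(b,*(ce[i]+[185,153]),113.5).round(1))
E
```

```text
t 10.95 pos [586.   88.2  21.4] head -74.04 stub along 64.0 left -0.6 F [0.8 0.1 5.1] grip 18.731925859934318
fl [191.07894737 156.94736842] [726.4  64.  113.5]
fl [191.07894737 156.94736842] [726.4  64.  113.5]
```

Request:
{"api": "drive_tool", "payload": {"targets": [[-0.2,0,0,0,0],[-0.2,0,0,0,0],[-0.2,0,0,0,0],[-0.2,0,0,0,0],[-0.2,0,0,-30,0],[-0.2,0,0,-60,0],[1,-11,0,-80,0],[1,-22,0,-80,0],[1,-22,0,-80,0],[1,-22,0,-80,0],[1,-22,0,-80,0]]}}

```text
clock: 12.1
position: [577.9, 109.4, 99.0]
ee_rot: [0.798, -0.602, -0.001, 0.001]
contact_force: [0.3, 0.7, -0.1]
gripper_width: 0.3
grasp_force: 0.0
```

```bash
python3 rel.py;  python3 - <<'E'
from h import *
c=cam("wrist");w=arm.get_image("wrist");cv2.imwrite("pics/w6.png",w)
hsv=cv2.cvtColor(w,cv2.COLOR_BGR2HSV)
for n,p in dict(stail=(587.3,82,44),ltail=(567.2,153.7,38)).items(): print(n,np.round(proj(c,p)))
u,v=map(int,proj(c,(588,80,44)))
for y in range(max(v-60,0),min(v+100,384),4): print(y,' '.join("%3d"%hsv[y,x,2] for x in range(u-48,u+49,6)))
print(u)
E
```

```text
t 12.1 pos [577.9 109.4  99. ] head -74.03 stub along 86.6 left 1.3 F [ 0.3  0.7 -0.1] grip 0.2673730553040643
stail [250. 175.]
ltail [250. 272.]
111  50  43  42  46  43  43  43  49  46  37  46  38  44  36 166 169 169
115  20  16  16  65  93  87  92  96  90  98 100 106 109 120 174 164 170
119  74  74  81  83 101 115 110 107 107 109 103 108 108 161 174 167 174
123  87  90  87  87 109 112 110 101 108 102 103 104 105 135 171 167 170
127  84  87  87  84 102 106 106 108 108 108 101 103 111 119 167 172 169
131  85  88  92  88 106 108 109 104 103 106 103 102 103 124 170 168 165
135  88  91  88  90 103 110 109 105 110 107 105 102 104 134 173 171 170
139  85  88  88  88 101 112 112 111 103 104 100 104 104 138 171 172 176
143  88  92  92  89 103 114 105  96 103  91 102 106 106 121 173 168 174
147  92  93  88  88 101 104  88  92  97  93  94  97 103 163 170 171 171
151  87  92  94  87 109 112  87  94  92  92  92 116 112 173 172 176 173
155  89  83  85  89 109 113  83  90  97  99  96 117 112 166 167 171 176
159  83  87  94  90 111 109  85  95  96  93  96 111 114 175 175 173 172
163  92  88  91  
[... 1230 characters left out ...]
 152 150 182 176 181 147 167 174 172 169 169 170
235 169 177 177 171 174 178 147 107  75  37 107 165 172 171 171 168 170
239 177 175 177 172 178 177 128 102  69  49 110 143 168 172 173 172 168
243 179 180 178 176 169  43  56 104  64  41 101  95  38 133 169 168 165
247 175 177 174 173  37  36  71 107  54  38 104  98  37  33 168 169 167
251 177 177 174 176  51  48  92 108  59  35 105 106  50  47 171 161 172
255 182 174 180 183  52  50 101 102  53  35 105 105  54  53 169 163 169
259 174 176 179 175  37  32 107 100  50  28 104  97  27  28 133 166 163
263 174 177 173 139  35  32  99 104  41  27  97 104  27  30  73 166 167
267 169 178 180  51  36  28  28  56  63  42 123  27  29  33  23 167 166
249
```

```bash
python3 - <<'E'
from h import *
a=np.radians(-74.05);h=np.array([np.cos(a),np.sin(a)]);l=np.array([-h[1],h[0]]);S=np.array([603,26.5])
def f(c,n,u,v,z,off):
    d=S-onz(c,u,v,z)[:2]; print(n,"along-off %.1f left %.1f"%(d@h-off,d@l))
c=cam("wrist")
f(c,"short end top",249,167.5,56,7.5);f(c,"short end back",249,188,52,14.5);f(c,"short base",249,145.5,12,-15)
f(c,"long rear",249,229,6,-15);
c=tuple(np.load("w3.npy",allow_pickle=True))
f(c,"long rear w3",258,166.4,6,-15);f(c,"long end top",257.5,152*1.28,50,7.5)
E
```

```text
short end top along-off 43.2 left -0.7
short end back along-off 50.1 left -0.8
short base along-off 56.7 left -1.0
long rear along-off 125.3 left -1.4
long rear w3 along-off 124.2 left 0.2
long end top along-off 119.1 left -0.4
```

Request:
{"api": "drive_tool", "payload": {"targets": [[1,0,-1,35,0],[1,0,-1,60,0],[1,0,-1,71,0],[1,0,-1,71,0],[1,4,-1,71,0],[1,8,-1,71,0],[1,10,-1,71,0],[1,12,-1,71,0],[1,14,-1,71,0],[1,15,-1,71,0],[1,15,-1,71,0]]}}

```text
clock: 13.25
position: [583.8, 95.6, 29.6]
ee_rot: [0.798, -0.602, 0.0, -0.0]
contact_force: [-0.3, 0.0, 0.1]
gripper_width: -0.1
grasp_force: 0.0
```

```bash
python3 rel.py
```

```text
t 13.25 pos [583.8  95.6  29.6] head -74.03 stub along 71.7 left -0.6 F [-0.3  0.   0.1] grip -0.09855173867262883
```

Request:
{"api": "drive_tool", "payload": {"targets": [[1,1,0,0,0],[1,2,0,0,0],[1,3,0,0,0],[1,3,0,0,0],[1,-6,0,0,0],[1,-12,0,0,0],[1,-15,0,-35,0],[1,-15,0,-70,0],[1,-15,0,-70,0],[1,-15,0,-70,0]]}}

```text
clock: 14.25
position: [579.7, 110.9, 100.4]
ee_rot: [0.799, -0.602, 0.0, -0.001]
contact_force: [0.1, -0.7, -1.0]
gripper_width: -0.1
grasp_force: 0.0
```

```bash
python3 rel.py;  python3 - <<'E'
from h import *
a=np.radians(-74.05);h=np.array([np.cos(a),np.sin(a)]);l=np.array([-h[1],h[0]]);S=np.array([603,26.5])
c=cam("wrist");w=arm.get_image("wrist");cv2.imwrite("pics/w7.png",w)
hsv=cv2.cvtColor(w,cv2.COLOR_BGR2HSV)
for v in range(110,236,3): print(v,"long %.0f"%((S-onz(c,249,v,6)[:2])@h),"end46+6 %.1f"%((S-onz(c,249,v,52)[:2])@h-6.6),' '.join("%3d"%hsv[v,x,2] for x in range(201,300,6)))
E
```

```text
t 14.25 pos [579.7 110.9 100.4] head -74.0 stub along 87.5 left -0.9 F [ 0.1 -0.7 -1. ] grip -0.07474353675226669
110 long 17 end46+6 11.2  41  38  36  39  46  38  37  39  39  34  40  34  35  37  31 172 174
113 long 19 end46+6 12.9  18  15  21  20  54  74  81  92  92  91  95  99 105 107 172 168 171
116 long 22 end46+6 14.7  22  36  46  67  88 106 105 104 110 107 104 112 105 103 170 172 172
119 long 24 end46+6 16.4  38  84  86  87  87 108 111 103 110 106 107 107 109 110 174 175 171
122 long 26 end46+6 18.2  36  88  83  92  84 105 108 109 108 104 107 104 102 106 175 169 170
125 long 28 end46+6 20.0  44  95  84  89  88 112 105  92 101 101  97 106 109 105 174 170 173
128 long 30 end46+6 21.8  87  87  86  88  88  95 101  91  89  89  93  90 101  99 169 170 171
131 long 33 end46+6 23.5  90  86  85  88  84 108 104  92  87  90  94  92 115 114 170 167 169
134 long 35 end46+6 25.4  90  85  87  82  87 108 110  92  94  90  99  91 112 118 168 169 172
137 long 37 end46+6 27.2  88  90  86  89  85 108 108  92  89  92  95  94 117 107 172 168 167
140 long 39 end46+6 29.0  92  84  90  87  87 108 108  95
[... 2226 characters left out ...]
05 202 200 204 203 202 203 163 172 172 172
215 long 100 end46+6 77.7 176 172 175 179 173 205 204 205 195 200 201 197 202 148 167 169 173
218 long 102 end46+6 79.8 178 171 176 180 175 198 204 202 198 205 204 199 203 163 173 173 175
221 long 105 end46+6 81.9 178 176 172 175 175 201 201 201 198 197 198 197 206 168 174 169 173
224 long 108 end46+6 84.0 181 174 180 177 176 205 202 185 190 186 191 198 203 155 174 169 169
227 long 110 end46+6 86.1 181 170 184 174 174 139 170 180 183 180 188 150 168 148 168 165 173
230 long 113 end46+6 88.2 174 172 175 182 174 166 175 184 188 188 193 170 167 170 170 170 168
233 long 115 end46+6 90.4 175 174 179 178 175 173 174 108  88  61 109 165 171 172 166 170 169
```

Request:
{"api": "drive_tool", "payload": {"targets": [[1,0,0,-50,0],[1,0,0,-100,0],[1,40,0,-100,0],[1,60,0,-100,0],[1,60,0,-100,0],[1,60,0,-100,0],[1,60,0,-100,0]]}}

```text
clock: 15.0
position: [595.6, 52.9, 198.3]
ee_rot: [0.799, -0.602, -0.001, 0.001]
contact_force: [0.4, -0.3, 0.5]
gripper_width: 0.3
grasp_force: 0.0
```

```bash
python3 rel.py;  python3 - <<'E'
from h import *
c=cam("wrist");w=arm.get_image("wrist");cv2.imwrite("pics/w8.png",w)
hsv=cv2.cvtColor(w,cv2.COLOR_BGR2HSV); g=cv2.inRange(hsv,(60,60,0),(95,255,255))
u,v=proj(c,(603,26.5,113)); print(u,v)
m=((g==0)&(hsv[...,2]>60)).astype(np.uint8)
u,v=int(u),int(v);r=45
k,l,st,ce=cv2.connectedComponentsWithStats(m[max(v-r,0):v+r,u-r:u+r])
for i in range(1,k):
    if st[i,4]>60:
        b=st[i]+[u-r,max(v-r,0),0,0,0];print(b,onz(c,b[0]+b[2]/2-.5,b[1]+b[3]/2-.5,112).round(1))
for y in range(v-40,v+44,4): print(y,''.join('G' if g[y,x] else ('o' if m[y,x] else '.') for x in range(u-60,u+60,2)))
E
```

```text
t 15.0 pos [595.6  52.9 198.3] head -73.99 stub along 27.4 left -0.2 F [ 0.4 -0.3  0.5] grip 0.2729303133403461
252.28286964749753 168.95770213093755
[ 207  123   90   90 3438] [603.8  25.8 112. ]
[ 234  148   37   37 1076] [603.8  24.6 112. ]
128 GGGGGGGGGGGGGGGGGGGGGGGGGGGGGGGGGGGGGGGGGGGooooooooooooooooo
132 GGGGGGGGGGGGGGGGGGGGGGGGGGGGGGGGGGGGGGGGGGGooooooooooooooooo
136 GGGGGGGGGGGGGGGGGGGGGGGGGGGGGGGGGGGGGGGGGGGooooooooooooooooo
140 GGGGGGGGGGGGGGGGGGGGGGGGGGGGGGGGGGGGGGGGGGGooooooooooooooooo
144 GGGGGGGGGGGGGGGGGGGGGGGGGGGGGGGGGGGGGGGGGGGooooooooooooooooo
148 GGGGGGGGGGGGGGGGGGGGGGGGGGGGGoooGGGGGGGGGGGooooooooooooooooo
152 GGGGGGGGGGGGGGGGGGGGGGGGooooooooooooGGGGGGGooooooooooooooooo
156 GGGGGGGGGGGGGGGGGGGGGGGoooooooooooooooGGGGGooooooooooooooooo
160 GGGGGGGGGGGGGGGGGGGGGGoooooooooooooooooGGGGooooooooooooooooo
164 GGGGGGGGGGGGGGGGGGGGGoooooooooooooooooooGGGooooooooooooooooo
168 GGGGGGGGGGGGGGGGGGGGGooooooooooooooooooGGGGooooooooooooooooo
172 GGGGGGGGGGGGGGGGGGGGGGoooooooooooooooooGGGGooooooooooooooooo
176 GGGGGGGGGGGGGGGGGGGGGGGoooooooooooooooGGGGGooooooooooooooooo
180 GGGGGGGGGGGGGGGGGGGGGGGGoooooooooooooGGGGGGooooooooooooooooo
184 GGGGGGGGGGGGGGGGGGGGGGGGGGGGoooooGGGGGGGGGoooooooooooooooooo
188 GGGGGGGGGGGGGGGGGGGGGGGGGGGGGGGGGGGGGGGooooooooooooooooooooo
192 oooooooooooooooooooooooooooooooooooooooooooooooooooooooooooo
196 oooooooooooooooooooooooooooooooooooooooooooooooooooooooooooo
200 oooooooooooooooooooooooooooooooooooooooooooooooooooooooooooo
204 oooooooooooooooooooooooooooooooooooooooooooooooooooooooooooo
208 oooooooooooooooooooooooooooooooooooooooooooooooooooooooooooo
```

Request:
{"api": "drive_tool", "payload": {"targets": [[1,15,0,20,0],[1,29.5,0,50,0],[1,29.5,0,70,0],[1,29.5,0,77,0],[1,29.5,0,80,0],[1,29.5,0,82,0],[1,29.5,0,83,0],[1,29.5,0,84,0]]}}

```text
clock: 15.85
position: [604.8, 24.5, 116.5]
ee_rot: [0.799, -0.602, 0.001, -0.001]
contact_force: [-0.5, -0.1, 0.5]
gripper_width: 0.1
grasp_force: 0.0
```

```bash
python3 rel.py
```

```text
t 15.85 pos [604.8  24.5 116.5] head -73.99 stub along -2.5 left -1.2 F [-0.5 -0.1  0.5] grip 0.11228224817073079
```

Request:
{"api": "drive_tool", "payload": {"targets": [[1,0,0,1,0],[1,0,0,2,0],[1,0,0,3,0],[1,0,0,3,0]]}}

```text
clock: 16.25
position: [605.6, 24.2, 115.7]
ee_rot: [0.799, -0.601, 0.002, -0.001]
contact_force: [-3.0, 0.6, 9.5]
gripper_width: -0.2
grasp_force: 5.0
```

Request:
{"api": "drive_tool", "payload": {"targets": [[1,0,0,1,0],[1,0,0,1.5,0],[1,0,0,1.5,0],[1,0,0,1.5,0],[1,0,0,1.5,0]]}}

```text
clock: 16.75
position: [605.7, 24.3, 115.0]
ee_rot: [0.799, -0.601, 0.002, -0.002]
contact_force: [-3.0, 1.1, 13.6]
gripper_width: 0.4
grasp_force: 6.5
```

The bolt carries 13.6 N and has gone down only about 1 mm, so the foot is supported. I'll let go, back off and check.

Request:
{"api": "drive_tool", "payload": {"targets": [[1,0,0,-2,0],[1,0,0,-6,0],[1,0,0,-30,0],[1,0,0,-75,0],[1,-40,0,-95,0],[1,-40,0,-95,0],[1,-40,0,-95,0],[1,-40,0,-95,0]]}}

```text
clock: 17.55
position: [592.5, 62.1, 204.8]
ee_rot: [0.798, -0.602, -0.001, 0.001]
contact_force: [0.5, -1.1, 0.2]
gripper_width: 0.2
grasp_force: 0.0
```

```bash
python3 rel.py;  python3 - <<'E'
from h import *
c=cam("wrist");w=arm.get_image("wrist");cv2.imwrite("pics/w9.png",w)
hsv=cv2.cvtColor(w,cv2.COLOR_BGR2HSV); g=cv2.inRange(hsv,(60,60,0),(95,255,255))
m=(g==0).astype(np.uint8)
u,v=map(int,proj(c,(603.8,24.6,113)));r=30
k,l,st,ce=cv2.connectedComponentsWithStats(m[max(v-r,0):v+r,u-r:u+r])
for i in range(1,k):
    if 300<st[i,4]<2500:
        b=st[i]+[u-r,max(v-r,0),0,0,0];print(b,onz(c,b[0]+b[2]/2-.5,b[1]+b[3]/2-.5,112).round(1))
a=np.radians(-74.05);h=np.array([np.cos(a),np.sin(a)]);S=np.array([603.8,25])
for y in range(v+15,min(v+150,384),4): print(y,"long %.0f end %.1f"%((S-onz(c,u,y,6)[:2])@h,(S-onz(c,u,y,52)[:2])@h-6.6),' '.join("%3d"%hsv[y,x,2] for x in range(u-36,u+37,4)))
E
```

```text
t 17.55 pos [592.5  62.1 204.8] head -74.04 stub along 37.1 left 0.3 F [ 0.5 -1.1  0.2] grip 0.18469406118677104
[221 122  60  60 663] [604.5  24.3 112. ]
[ 233  134   37   37 1054] [604.   24.6 112. ]
167 long 29 end 14.7 109 113 114 113 106 110 116 112 120 119 117 120 114 120 107  77 173 172 176
171 long 34 end 18.7 103 100  95 101 100 102  99 101  97  98  88 100  97 101  78 153 175 169 174
175 long 38 end 22.6  73  66  65  58  64  65  65  59  59  65  64  57  64  67 144 172 174 170 173
179 long 43 end 26.7  63  68  88  93  92 112 109  94  91  93  90  92 112 119 149 167 178 176 172
183 long 48 end 30.7  87  85  88  89  87 111 107  88  94  91  95  96 111 114 168 171 174 170 176
187 long 52 end 34.7  89  91  86  84  93 109 105  92  91  95  95  93 110 105 165 173 170 169 177
191 long 57 end 38.8  85  88  91  88  89 110 105  95  88  90  96 100 110 113 174 173 175 176 174
195 long 62 end 43.0  94  88  93  89  83 113 109 162 216 206 217 202 102 112 164 174 175 173 170
199 long 67 end 47.1  89  91  90  90  91 111 111 137 149 146 142 139 104 113 175 172 172 173 176
203 long 71 end 51.3  94 
[... 1731 characters left out ...]
 25  28
275 long 165 end 131.9  32  31  31  30  38  34  32  34  40  46  38  26  26  28  38  39  38  27  24
279 long 170 end 136.7  28  26  28  32  29  29  30  28  24  37  41  27  28  29  30  26  26  25  27
283 long 176 end 141.6  29  31  29  32  25  28  25  30  15  40  42  24  25  25  28  29  32  28  30
287 long 181 end 146.4  21  32  31  19  26  23  24  22  23  40  36  20  22  27  29  25  29  22  19
291 long 187 end 151.4  23  14  25  28  31  25  26  25  22  32  42  26  25  19  17  18  25  27  26
295 long 193 end 156.3  30  31  21  25  25  29  22  15  21  35  27  25  26  20  22  21  19  22  22
299 long 198 end 161.3  30  24  23  22  19  20  13  14  26  37  33  22  21  26  29  25  24  24  27
```

```bash
python3 -c "
from bench import arm
print(arm.job_done())"
```

```text
the job is handed in; nothing more can be done
None
```

I slid both shims under the stub, long one first and the short one on top, then pressed the corner bolt to 13.6 N; it gave only about 1 mm. I backed the arm clear and handed the job in at about 17.6 s. The last picture showed the sharpener where it had stood, but whether the short plate lies perfectly flat I inferred from the wrist view and the press rather than measured.

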